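# Clamp the dye strainer onto its standpipe

### The arm

A 6-joint arm with a two-finger parallel gripper is mounted at the origin on the work surface. World frame = base frame: x ahead of the robot, y to its left, z up, the work surface at z = 0. Lengths are in m, angles in rad, forces in N, time in s.
With the tool pointing down it reaches from about 0.35 to 0.85 m from the base axis. Payload 8.1 kg.
Tool frame: the origin (TCP) lies midway between the tips of the shut fingers; the grasp point (between the pads) lies 19 mm behind it; x points along the fingers, y is the direction in which the jaws open and shut, and the axes are right-handed (so a half turn about x gives the same grasp; the last joint's range is limited). The gripper opens to 93 mm and grips with 3 to 60 N. Pads are 15 mm wide; open, the fingers measure 128 mm over their backs; the gripper's body (75 mm by 188 mm) begins 65 mm behind the grasp point.
Start: joints at [-1.429, 0.13, 1.488, -0, 1.523, -0.085], TCP at [0.135, -0.585, 0.183] pointing down, gripper open.
Joint ranges: [-2.96, 2.96], [-0.89, 2.26], [0.02, 2.5], [-1.34, 4.48], [0, 2.73], [-2.66, 2.66]. Speed limits (rad/s): [2.39, 2.39, 2.79, 3.14, 3.14, 3.14].

### API

Orientations are given as a rotation vector (axis times angle).
In Python, from cell import robot gives the robot as it stands.
- The arm moves only by the shell command python3 -m handwheel 'ROWS' [OPENING] [FORCE]. ROWS is JSON, a list of rows, each a list of 6 numbers: the shift along the world's x, y, z in m, then the turn, a rotation vector about the world's x, y, z in rad. A call has 1 to 12 rows; each row is the pose to reach, as a shift and turn from the pose commanded when the call began; what a row does not reach only later rows make up. A row lasts 1/12 s, in which the tool goes at most 41.7 mm and 7.16 degrees, less where a joint would pass 70% of its speed; a pose out of reach is approached as far as the arm can. A call with a gripper value outside its range is refused whole. OPENING is the closure, from 0 (fully open) to 1 (shut), set as the call begins (- or left out, the last holds). The fingers move at their own pace and stop on an object; FORCE is the grip in N (left out, the last holds). Time passes only in rows, so rows that repeat a pose let the fingers close. It gives the time, the measured TCP pose, the force and the opening at its end, in the units of the state.
- robot.get_obs(): the state, without advancing time (a new reading comes with each control period).
- robot.capture(name): name is "scene" or "side" or "wrist"; returns the picture (384x512x3 uint8, blue, green, red); there is no depth.
- robot.camera_info(name): a dict with "K" (3x3 intrinsics, pixels), "D" ([k1, k2, p1, p2, k3] as OpenCV has them; the pictures are not rectified), "camera_from_world" (4x4, takes a point from world to camera coordinates). Camera axes: x right, y down, z forward; pixel columns grow to the right and rows downward; lengths in m; the calibration is good to about 2 mm. A picture is of the moment at which its call begins: read the wrist's pose just before it. camera_info takes no time and is no camera call; for the wrist camera it gives the pose at the moment of the call.
- robot.hand_in(): hands the job in, once; it reports no verdict.
Trained networks look in the newest picture that a camera, given by its name, has taken for a name from the list of things; names that differ only in an ending like _2 or _b are one class to them, and where a whole thing is asked for, a point or a joint stands for the part that bears it (a point fixed in the world has none). Each returns a list of dicts, best first, with "confidence" (0 to 1); they miss things now and then, are a little off and sometimes report something else, mostly with a low value. They report only what shows in the picture. A call takes as long as a camera call. They do not tell look-alikes from the thing itself.
- robot.outline_of(query, camera): "region" (384x512 bool, what is visible of it) and "xy" ([column, row] in pixels, amid what is visible of it).
The state is a dict: "time": time; "q": joint angles; "joint_vel": joint speeds; "tau": joint torques, N m; "tcp_pos": TCP position; "ee_rot": TCP orientation; "force": force on the tool from outside, world axes, zero at the start; "ft_torque": the same for the moment, N m; "grip_width": finger opening in m.
Only numpy, scipy, OpenCV 4.12 (cv2) and the standard library are available. Lean on these libraries where they do the work, as an engineer would, in place of code of your own. Each camera call takes 0.05 s, during which the arm holds its last target. There are 200 camera calls.

### The job

The steel dye strainer is standing crooked on the flange of the standpipe. Swing the clamp ring shut around the two flanges by its blue knob, so that it nudges the strainer into line and rests lightly against the rubber buffer, then swing the red-knobbed hook lever round over the ring's pin until it bites with about 12 N of push at the knob. Handle the plastic knobs lightly, with no more than about 20 N of grip or push, then let go of the latched clamp and leave everything else where it stands.

Things in the scene. Friction and masses are not known exactly. Their poses are not given: they have to be found in the camera images.
- stand: Fixed grey base plate 190 x 180 x 12 mm carrying an upright steel standpipe (44 mm thick) with a flange 64 mm across on top and the fixed half of an aluminium clamp ring round it. Origin: on the standpipe's axis at the table. Its frame: z up, fixed half ring on +x, ring hinge on +y, hook lever on -y; the swinging half closes over the -x side.
- seat (a point): Centre of the upper face of the standpipe's flange, 100 mm above the table: where the strainer's underside belongs.
- strainer_mid (a point): Middle of the loose steel strainer cup (0.2 to 0.4 kg; lower flange 64 mm across and 6 mm thick, neck 44 mm, 44 mm tall in all); the point is on its axis 22 mm above its underside. It starts 8 to 11 mm off the seat's axis, towards the open jaw.
- hinge (a point): Vertical hinge axis of the swinging half ring, 56 mm from the standpipe's axis on the stand's +y side; the point is at flange height, 100 mm up.
- jaw (a joint): Angle of the swinging half ring in rad: 1.0 well open, 0 fully shut; it closes counter-clockwise seen from above, stays where it is left, moves with 1 to 2 N at its knob. It meets a springy rubber buffer between the two lugs at 0.02 to 0.065 (the buffer's wear differs and is not measured). Left anywhere up to 0.075, the hook can catch the pin.
- jaw_knob (a point): Blue upright round knob on the swinging half, 16 mm thick; the point is its centre, 155 mm above the table; its top is 172 mm up, free to be straddled down to 138 mm up (other parts lie lower). 126 mm from the hinge axis.
- keeper (a point): Steel pin 8 mm thick, upright near the free end of the swinging half; its top is 136 mm above the table. The hook lever pulls on it. 142 mm from the hinge axis.
- pivot (a point): Vertical pivot axis of the hook lever, on the fixed half's lug; the point is 124 mm above the table (the lever's plane, bars 10 mm thick). In the stand's frame at x = 20, y = -85 mm.
- lever (a joint): Angle of the hook lever in rad: 0 open; it grows clockwise seen from above, free (1 N) to about 0.6, then its spiral hook passes outside the pin and draws the jaw in against the buffer. Somewhere between 0.85 and 1.95, depending on the buffer, it is tight: the push rises by about 4 N in each 0.1 rad. Friction holds it where it is left, so the push fades when the hand stops: judge it while moving slowly.
- lever_knob (a point): Red upright round knob on the hook lever, 16 mm thick, 65 mm from the pivot axis; the point is its centre, 155 mm above the table, its top is 172 mm up; straddle it no lower than 138 mm. At lever angle 0 it lies from the pivot in the direction 40 degrees clockwise (seen from above) of the stand's +x. Pushed along its circle at 12 N, the hook pulls the pin with about 18 N, as wanted; both grow together.
- spray_magenta: Loose magenta spray bottle, 43 mm across, 121 mm tall; origin under its centre. Leave it alone.
- spray_indigo: Loose dark blue spray bottle, same shape. Leave it alone.
- dye_jar: Loose violet dye jar with white lid, 60 mm across, 70 mm tall. Leave it alone.
- twine: Loose pink reel, 50 mm across, 60 mm tall. Leave it alone.
- brush: Loose brush lying on the table. Leave it alone.
- end_cap: Loose steel blanking cap 64 mm across, 12 mm tall, lying on the stand's base plate. Leave it alone.
- seal_ring: Black rubber ring, 60 mm across, lying flat on the table right of the robot. Leave it alone.
Things that resemble listed ones, but are neither listed nor needed, are in the scene too. Leave any yellow look-alike of the part that bears strainer_mid alone.

How it is judged:
By the outcome, as a careful person would: the job done as asked, in the order asked, and still so for the second after the job is handed in, with the robot touching nothing.
It also fails if it takes over 67 s, if anything falls off the work surface, if the arm or the gripper's body presses on something with over 40 N, if the wrist force passes 120 N, or if a joint passes its speed limit or range.

## Working session

There is one attempt and no reset: what is moved stays moved. The work goes in short steps, Python scripts to look and compute and a shell command to move; the robot and the scene stay as the last step left them, time stands still between calls to the robot, and variables do not carry over. Pictures are saved under pics/ and viewed, about 8 in all and at most 12, crops included, and the job is handed in when it is done.

```bash
mkdir -p pics; ls
python3 - <<'E'
from cell import robot
import cv2,numpy as np
o=robot.get_obs(); print({k:np.round(v,3).tolist() for k,v in o.items()})
a=robot.capture("scene"); b=robot.capture("side")
cv2.imwrite("pics/s1.png",np.hstack([a,b])[:, :] if 0 else a); cv2.imwrite("pics/d1.png",b)
for c in("scene","side"):
  i=robot.camera_info(c);print(c,np.round(i["K"],1).tolist(),i["D"],np.round(i["camera_from_world"],3).tolist())
  for q in("jaw_knob","lever_knob","keeper","strainer_mid","stand","jaw","lever","end_cap"):
    print(q,[(round(d["confidence"],2),np.round(d["xy"]).tolist(),int(d["region"].sum())) for d in robot.outline_of(q,c)[:3]])
E
```

```text
pics
{'time': 0.0, 'q': [-1.429, 0.131, 1.489, -0.0, 1.523, -0.085], 'joint_vel': [0.002, -0.001, -0.0, -0.001, -0.001, 0.0], 'tau': [-0.0, -55.985, -49.175, 0.077, 0.036, -0.0], 'tcp_pos': [0.135, -0.584, 0.182], 'ee_rot': [2.102, 0.241, -2.102], 'force': [-0.562, -0.626, -0.742], 'ft_torque': [0.037, -0.009, -0.011], 'grip_width': 0.093}
scene [[458.7, 0.0, 250.4], [0.0, 458.7, 191.4], [0.0, 0.0, 1.0]] [-0.05107603  0.          0.          0.          0.        ] [[0.598, 0.801, 0.01, -0.313], [0.696, -0.513, -0.502, -0.321], [-0.398, 0.307, -0.865, 1.694], [0.0, 0.0, 0.0, 1.0]]
jaw_knob [(0.76, [260.0, 174.0], 497)]
lever_knob [(0.54, [254.0, 219.0], 223), (0.28, [151.0, 286.0], 334)]
keeper [(0.76, [266.0, 174.0], 533)]
strainer_mid [(0.94, [277.0, 191.0], 384), (0.75, [304.0, 169.0], 331)]
stand [(0.81, [276.0, 212.0], 2912)]
jaw [(0.77, [268.0, 176.0], 513)]
lever [(0.75, [255.0, 219.0], 187), (0.28, [145.0, 239.0], 341)]
end_cap [(0.73, [304.0, 218.0], 297), (0.37, [368.0, 162.0], 359)]
side [[440.6, 0.0, 247.5], [0.0, 440.6, 189.2], [0.0, 0.0, 1.0]] [-0.10679359  0.          0.          0.          0.        ] [[-0.79, -0.614, -0.005, 0.429], [-0.403, 0.524, -0.75, 0.308], [0.463, -0.591, -0.661, 1.21], [0.0, 0.0, 0.0, 1.0]]
jaw_knob [(0.57, [241.0, 207.0], 514)]
lever_knob [(0.46, [236.0, 172.0], 99)]
keeper [(0.96, [244.0, 215.0], 488)]
strainer_mid [(0.86, [206.0, 257.0], 386), (0.54, [228.0, 199.0], 329)]
stand [(0.86, [227.0, 217.0], 2399)]
jaw [(0.8, [241.0, 212.0], 474)]
lever [(0.69, [241.0, 172.0], 218), (0.51, [228.0, 195.0], 347), (0.3, [135.0, 266.0], 341)]
end_cap [(0.74, [197.0, 218.0], 222)]
```

Run:
```python
import cv2,numpy as np
a=cv2.imread("pics/s1.png")[110:290,180:420];b=cv2.imread("pics/d1.png")[110:290,120:360]
f=lambda i:cv2.resize(i,None,fx=3.3,fy=3.3,interpolation=cv2.INTER_CUBIC)
cv2.imwrite("pics/s1c.png",f(a));cv2.imwrite("pics/d1c.png",f(b))
```

```text
(no output)
```

View pics/s1.png

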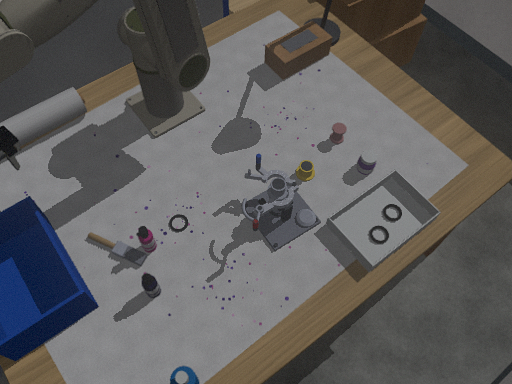

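View pics/s1c.png

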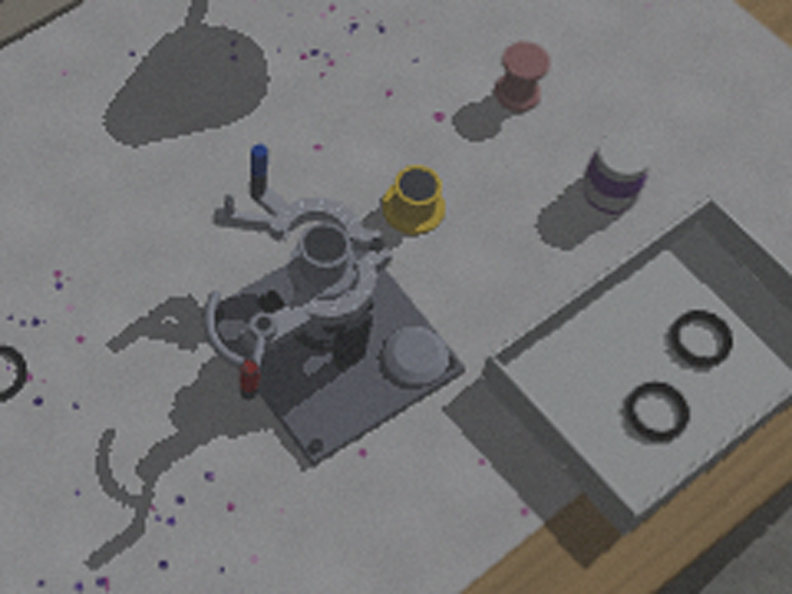

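View pics/d1c.png

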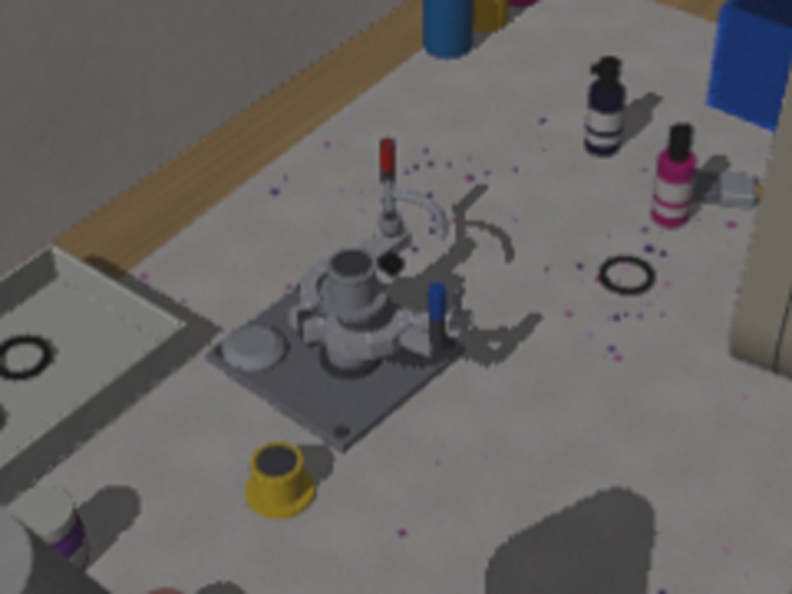

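The blue jaw knob is at scene (259,160) and side (252,201). The red lever knob is at scene (256,225) and side (237,158). The steel strainer is at scene (277,185), standing on the standpipe. The yellow cup at scene (306,170) is the look-alike and stays alone. Next I triangulate the knobs by colour.

```bash
cat > h.py <<'E'
from cell import robot
import cv2,numpy as np
from scipy.optimize import least_squares
def proj(i,P):
    T=np.array(i["camera_from_world"]);P=np.atleast_2d(P)
    return cv2.projectPoints(P.astype(float),cv2.Rodrigues(T[:3,:3])[0],T[:3,3],np.array(i["K"]),np.array(i["D"]))[0].reshape(-1,2)
def tri(obs,z=None):  # obs: list of (info,uv)
    f=lambda p:np.concatenate([proj(i,p if z is None else [*p[:2],z])[0]-uv for i,uv in obs])
    r=least_squares(f,[.5,0,.1] if z is None else [.5,0]);return r.x,np.abs(r.fun).max()
def atz(i,uv,z): return tri([(i,uv)],z)[0]
def blob(img,col,box):
    x0,y0,x1,y1=box;m=np.zeros(img.shape[:2],np.uint8);c=img.astype(int)
    b,g,r=c[...,0],c[...,1],c[...,2]
    k=(b-r>45)&(b-g>20) if col=="blue" else (r-b>45)&(r-g>45)
    m[y0:y1,x0:x1]=k[y0:y1,x0:x1]
    n,l,s,ce=cv2.connectedComponentsWithStats(m)
    if n<2:return None
    j=1+np.argmax(s[1:,4]);return ce[j],s[j].tolist()
E
python3 - <<'E'
from h import *
a=cv2.imread("pics/s1.png");b=cv2.imread("pics/d1.png");A=robot.camera_info("scene");B=robot.camera_info("side")
for col,ba,bb in(("blue",(245,145,275,180),(235,185,270,225)),("red",(245,205,270,240),(225,145,250,180))):
    p,q=blob(a,col,ba),blob(b,col,bb);print(col,p,q,np.round(tri([(A,p[0]),(B,q[0])]),3) if 0 else tri([(A,p[0]),(B,q[0])]), atz(A,p[0],.155),atz(B,q[0],.155))
# pivot boss, plate corners, strainer rim
s=lambda x,y:(180+x/3.3,110+y/3.3); d=lambda x,y:(120+x/3.3,110+y/3.3)
print("pivot",tri([(A,s(262,322)),(B,d(390,224))]))
print("rim",tri([(A,s(325,243)),(B,d(352,264))]))
for n,u in(("right",s(465,370)),("bot",s(310,467))):print(n,atz(A,u,.012))
for n,u in(("bot",d(345,447)),("left",d(207,352)),("r",d(465,350))):print(n,atz(B,u,.012))
W=robot.camera_info("wrist");print(np.round(W["K"],0).tolist(),np.round(np.linalg.inv(W["camera_from_world"]),3).tolist())
E
```

```text
blue (array([258.21428571, 155.35714286]), [256, 154, 5, 4, 14]) (array([251.64444444, 200.73333333]), [250, 196, 5, 11, 45]) (array([0.47137043, 0.06847935, 0.16122263]), np.float64(0.7494652161354338)) [0.46620802 0.06974194] [0.4768738  0.06477072]
red (array([255.5  , 220.875]), [254, 220, 4, 3, 8]) (array([236.48387097, 157.06451613]), [235, 152, 4, 10, 31]) (array([ 0.64092885, -0.07085736,  0.15787033]), np.float64(0.5927286289449398)) [ 0.6387452  -0.07088215] [ 0.64467251 -0.07230299]
pivot (array([ 0.59846376, -0.02433136,  0.12127087]), np.float64(0.31456289046326447))
rim (array([0.57553821, 0.06212881, 0.14184555]), np.float64(0.14908758129956823))
right [0.70965327 0.13735998]
bot [ 0.69970939 -0.04326207]
bot [0.51356416 0.15311972]
left [0.7028492  0.14154513]
r [ 0.50134395 -0.01753965]
[[301.0, 0.0, 262.0], [0.0, 301.0, 191.0], [0.0, 0.0, 1.0]] [[0.225, -0.942, -0.251, 0.206], [-0.974, -0.217, -0.057, -0.568], [-0.001, 0.257, -0.966, 0.384], [0.0, 0.0, 0.0, 1.0]]
```

Run:
```python
from h import *
from scipy.spatial.transform import Rotation as R
o=robot.get_obs();M=R.from_rotvec(o["ee_rot"]).as_matrix();print(np.round(M,3))
T=np.linalg.inv(robot.camera_info("wrist")["camera_from_world"])
print("cam in tool",np.round(M.T@(T[:3,3]-o["tcp_pos"]),3),np.round(M.T@T[:3,2],3))
```

```text
[[ 0.     0.225 -0.974]
 [-0.    -0.974 -0.225]
 [-1.     0.    -0.   ]]
cam in tool [-0.201  0.    -0.073] [ 0.966 -0.001  0.257]
```

```bash
python3 -m handwheel '[[0.005,0.01,0.03,0,0,0],[0.015,0.03,0.06,0,0,0],[0.03,0.055,0.085,0,0,0],[0.048,0.08,0.105,0,0,0],[0.066,0.11,0.12,0,0,0],[0.085,0.14,0.13,0,0,0],[0.104,0.17,0.14,0,0,0],[0.123,0.2,0.14,0,0,0],[0.142,0.23,0.14,0,0,0],[0.162,0.265,0.14,0,0,0],[0.181,0.3,0.14,0,0,0],[0.2,0.33,0.14,0,0,0]]' 
python3 -m handwheel '[[0.019,0.031,0,0,0,0],[0.038,0.062,0,0,0,0],[0.057,0.093,0,0,0,0],[0.076,0.124,0,0,0,0],[0.095,0.155,0,0,0,0],[0.114,0.186,0,0,0,0],[0.133,0.217,0,0,0,0],[0.152,0.248,0,0,0,0],[0.171,0.279,0,0,0,0],[0.185,0.305,0,0,0,0],[0.185,0.305,0,0,0,0],[0.185,0.305,0,0,0,0]]'
python3 - <<'E'
from h import *
o=robot.get_obs();print(o["time"],o["tcp_pos"],o["q"],o["force"])
i=robot.camera_info("wrist");a=robot.capture("wrist");cv2.imwrite("pics/w1.png",a)
import pickle;pickle.dump(i,open("w1.pkl","wb"))
for q in("jaw_knob","lever_knob","keeper","strainer_mid","lever"):
    print(q,[(round(d["confidence"],2),np.round(d["xy"]).tolist(),int(d["region"].sum())) for d in robot.outline_of(q,"wrist")[:3]])
cv2.imwrite("pics/w1b.png",cv2.resize(a,None,fx=1.56,fy=1.56,interpolation=cv2.INTER_CUBIC))
E
```

```text
time: 1.9
tcp_pos: [0.3355, -0.2526, 0.3232]
ee_rot: [2.102, 0.239, -2.1]
force: [-0.1, -0.5, -0.1]
grip_width: 0.0929
time: 2.9
tcp_pos: [0.5201, 0.0517, 0.3223]
ee_rot: [2.099, 0.242, -2.101]
force: [-0.1, -0.4, 0.2]
grip_width: 0.093
2.9 [0.5200676  0.05171341 0.32234023] [ 1.08088441e-03 -9.22948310e-02  1.46237633e+00 -1.20425195e-04
  1.77255271e+00  1.34210653e+00] [-0.07359431 -0.43069591  0.17027293]
jaw_knob [(0.6, [240.0, 164.0], 2029)]
lever_knob [(0.97, [364.0, 113.0], 1497), (0.33, [283.0, 107.0], 13243)]
keeper [(0.92, [242.0, 161.0], 1823)]
strainer_mid [(0.94, [163.0, 124.0], 1337), (0.6, [266.0, 124.0], 1739), (0.58, [240.0, 161.0], 2031)]
lever []
```

View pics/w1b.png

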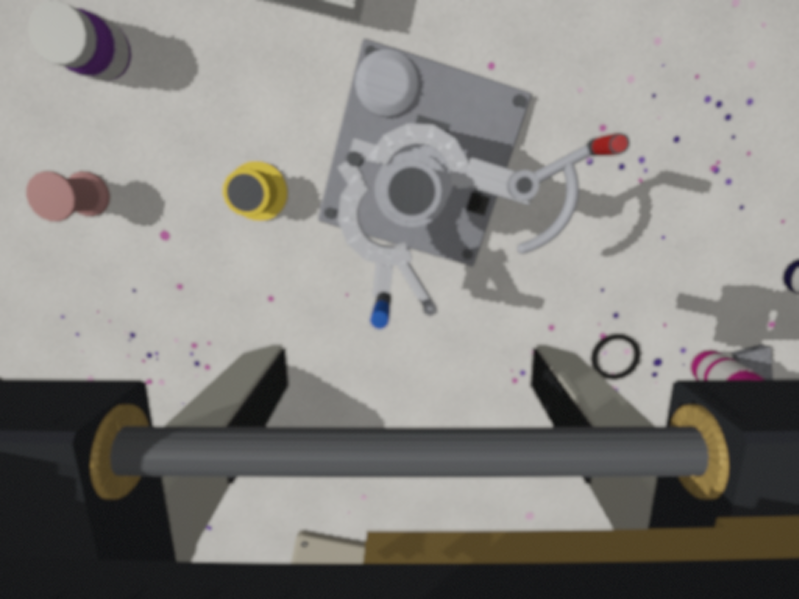

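The wrist view shows the blue knob top at (244,205), the red knob top at (398,92), the lever pivot boss at (336,119), the strainer rim at (264,122) and the keeper pin at (275,197). The plate corners are visible too.

Run:
```python
from h import *
import pickle
i=pickle.load(open("w1.pkl","rb"))
pt={"blue":(380,320,.172),"red":(621,144,.172),"pivot":(524,185,.13),"rim":(412,190,.144),"keeper":(429,308,.136),"hinge":(355,158,.115)}
w={k:atz(i,(u/1.5625,v/1.56),z) for k,(u,v,z) in pt.items()}
for k in w:print(k,np.round(w[k],4))
c=[atz(i,(u/1.5625,v/1.56),.012) for u,v in((366,42),(535,95),(472,265),(320,218))];print("corners",np.round(c,3).tolist())
d=w["red"]-w["pivot"];print("lever r",np.hypot(*d),np.degrees(np.arctan2(d[1],d[0])))
e=[np.degrees(np.arctan2(*(a-b)[::-1])) for a,b in((c[0],c[3]),(c[1],c[2]),)]+[np.degrees(np.arctan2(*(a-b)[::-1]))-90 for a,b in((c[0],c[1]),(c[3],c[2]))];print("edge yaws",e)
# fit stand pose: red, pivot, hinge + yaw from edges
Rm=lambda t:np.array([[np.cos(t),-np.sin(t)],[np.sin(t),np.cos(t)]])
m={"pivot":(.02,-.085),"hinge":(0,.056),"red":(.02+.065*np.cos(.698),-.085-.065*np.sin(.698))}
f=lambda p:np.r_[np.concatenate([(p[:2]+Rm(p[2])@m[k]-w[k]) for k in m]),.1*(p[2]-np.radians(np.mean(e))),
 .5*(np.hypot(*(p[:2]+Rm(p[2])@m["hinge"]-w["blue"]))-.126),.5*(np.hypot(*(p[:2]+Rm(p[2])@m["hinge"]-w["keeper"]))-.142)]
r=least_squares(f,[.58,.06,0]);print(r.x,np.degrees(r.x[2]),np.round(r.fun*1e3,1))
H=r.x[:2]+Rm(r.x[2])@m["hinge"];P=r.x[:2]+Rm(r.x[2])@m["pivot"];b=w["blue"]-H
print("H",H,"P",P,"blue ang",np.degrees(np.arctan2(b[1],b[0])),np.hypot(*b),"rim off",Rm(-r.x[2])@(w["rim"]-r.x[:2]))
```

```text
blue [0.4768 0.0654]
red [ 0.6454 -0.0745]
pivot [ 0.6028 -0.0248]
rim [0.5785 0.0634]
keeper [0.4853 0.0265]
hinge [0.5922 0.1153]
corners [[0.704, 0.139], [0.695, -0.038], [0.51, -0.021], [0.523, 0.152]]
lever r 0.06548004546982453 -49.48495183270772
edge yaws [np.float64(-3.9698497094028924), np.float64(-5.19014585853196), np.float64(-2.8772600930258534), np.float64(-4.146482500292009)]
[ 0.5881287   0.05971866 -0.08405046] -4.815736573445985 [-1.9 -1.9  0.6  0.2  1.7  2.1 -1.3  0.2 -1.2]
H [0.59282999 0.11552097] P [ 0.60092222 -0.02666031] blue ang -156.61052498764226 0.12637531258160184 rim off [-0.00993459  0.00285975]
```

```bash
python3 -m handwheel '[[-0.02,0.007,-0.01,0,0,0.09],[-0.043,0.014,-0.03,0,0,0.18],[-0.043,0.014,-0.06,0,0,0.18],[-0.043,0.014,-0.09,0,0,0.18],[-0.043,0.014,-0.115,0,0,0.18],[-0.043,0.014,-0.135,0,0,0.18],[-0.043,0.014,-0.15,0,0,0.18],[-0.043,0.014,-0.16,0,0,0.18],[-0.043,0.014,-0.17,0,0,0.18],[-0.043,0.014,-0.178,0,0,0.18],[-0.043,0.014,-0.18,0,0,0.18],[-0.043,0.014,-0.18,0,0,0.18]]' 0.63 5
python3 - <<'E'
from h import *
o=robot.get_obs();print(o["time"],o["tcp_pos"],o["q"],o["force"])
a=robot.capture("wrist");cv2.imwrite("pics/w2.png",a)
E
```

```text
time: 4.2
tcp_pos: [0.4769, 0.0642, 0.1427]
ee_rot: [1.997, 0.412, -1.998]
force: [0.1, -0.9, 0.0]
grip_width: 0.0342
4.2 [0.47687343 0.06422706 0.14268999] [ 2.72664642e-02 -1.73922915e-01  1.86154514e+00  5.23599845e-06
  1.45428185e+00  1.19152753e+00] [ 5.04519912e-02 -9.36965294e-01  1.05651896e-04]
```

View pics/w2.png

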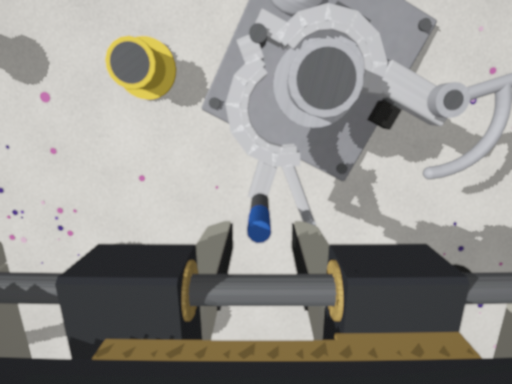

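Run:
```python
from h import *
i=robot.camera_info("wrist");a=cv2.imread("pics/w2.png");p=robot.get_obs()["tcp_pos"]
print("tcp px",proj(i,p),"at z.172",proj(i,[p[0],p[1],.172]))
print(blob(a,"blue",(230,180,300,250)),"knobtop",atz(i,(259,232),.172),tri([(i,(259,232))],.172))
```

```text
tcp px [[261.73031825 217.063879  ]] at z.172 [[261.68254544 232.91122949]]
(array([258.49928058, 223.43597122]), [248, 205, 22, 37, 695]) knobtop [0.47715846 0.06605405] (array([0.47715846, 0.06605405]), np.float64(5.684341886080802e-14))
```

```bash
python3 - <<'E'
import numpy as np
H=np.array([.5928,.1155]);r=np.array([.4769,.0655])-H
for t in np.arange(.1,1.01,.1):
    c,s=np.cos(t),np.sin(t);print(round(t,2),np.round(np.array([[c,-s],[s,c]])@r-r,4))
E
python3 -m handwheel '[[0,0,0,0,0,0],[0,0,0,0,0,0],[0,0,0,0,0,0]]' 0.763
```

```text
0.1 [ 0.0056 -0.0113]
0.2 [ 0.0122 -0.022 ]
0.3 [ 0.02  -0.032]
0.4 [ 0.0286 -0.0412]
0.5 [ 0.0382 -0.0494]
0.6 [ 0.0485 -0.0567]
0.7 [ 0.0595 -0.0629]
0.8 [ 0.071 -0.068]
0.9 [ 0.083  -0.0719]
1.0 [ 0.0954 -0.0745]
time: 4.5
tcp_pos: [0.4775, 0.0644, 0.1436]
ee_rot: [1.999, 0.412, -1.996]
force: [-0.5, 0.1, 0.2]
grip_width: 0.0231
```

```bash
python3 -m handwheel '[[0.0017,-0.0035,0,0,0,0.03],[0.0035,-0.0072,0,0,0,0.065],[0.0056,-0.0113,0,0,0,0.1],[0.0077,-0.015,0,0,0,0.133],[0.01,-0.0185,0,0,0,0.167],[0.0122,-0.022,0,0,0,0.2],[0.0147,-0.0254,0,0,0,0.233],[0.0173,-0.0287,0,0,0,0.267],[0.02,-0.032,0,0,0,0.3],[0.0228,-0.0351,0,0,0,0.333],[0.0257,-0.0382,0,0,0,0.367],[0.0286,-0.0412,0,0,0,0.4]]'
python3 - <<'E'
from h import *
o=robot.get_obs();i=robot.camera_info("wrist");a=robot.capture("wrist");cv2.imwrite("pics/w3.png",a)
p=o["tcp_pos"];b=blob(a,"blue",(230,180,300,260));print(b)
# top centre from blob: bottom of blob is top disc's near edge
s=b[1];print(o["force"],p,"top px~",(b[0][0],s[1]+s[3]-10),atz(i,(b[0][0],s[1]+s[3]-10),.172))
E
```

```text
time: 5.5
tcp_pos: [0.5059, 0.023, 0.1432]
ee_rot: [1.745, 0.746, -1.744]
force: [-0.1, -0.1, 0.2]
grip_width: 0.0222
NoneTraceback (most recent call last):
  File "<stdin>", line 5, in <module>
TypeError: 'NoneType' object is not subscriptable
```

View pics/w3.png

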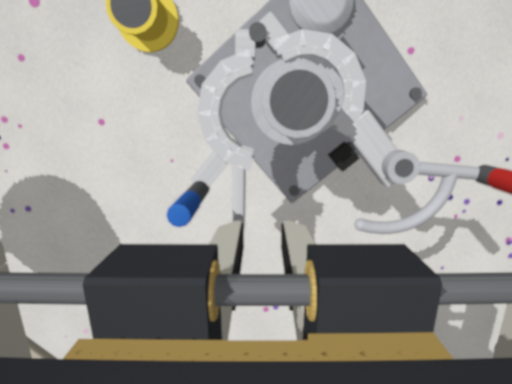

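Run:
```python
from h import *
i=robot.camera_info("wrist");p=robot.get_obs()["tcp_pos"]
print("tcp px",proj(i,p),"grasp",proj(i,p+np.array([0,0,.019])))
for z in(.172,.155,.143,.12):print(z,"blue",atz(i,(180,214),z))
print("blue prev, expected px",proj(i,[.4772,.066,.172]))
print("red",atz(i,(509,182),.172),"pivot",atz(i,(403,167),.13),"rim",atz(i,(299,99),.144))
print(proj(i,[[.588,.06,.1],[.6009,-.0267,.13],[.5928,.1155,.115]]))
```

```text
tcp px [[261.03903009 216.84918936]] grasp [[260.97090168 226.83471987]]
0.172 blue [0.47918456 0.06508804]
0.155 blue [0.47155214 0.06415638]
0.143 blue [0.46616455 0.06349874]
0.12 blue [0.45583833 0.06223825]
blue prev, expected px [[176.68679976 215.10014076]]
red [ 0.63623654 -0.05669449] pivot [ 0.60397241 -0.02423208] rim [0.57891764 0.06367549]
[[304.07183414  96.44953971]
 [401.65778261 172.28434567]
 [259.03786878  30.2710091 ]]
```

Run:
```python
from h import *
i=robot.camera_info("side");p=robot.get_obs()["tcp_pos"]
print(proj(i,[p,p+[0,0,.019],p+[0,0,.06],[.479,.065,.172]]), (proj(i,[p,[.479,.065,.172]])-[180,130])*4)
a=robot.capture("side");cv2.imwrite("pics/d2.png",cv2.resize(a[130:270,180:320],None,fx=4,fy=4,interpolation=cv2.INTER_CUBIC))
```

```text
[[252.39889147 192.03365146]
 [252.41698101 187.31349933]
 [252.45677386 176.81726306]
 [251.02531685 196.17990323]] [[289.59556587 248.13460584]
 [284.10126742 264.71961293]]
```

View pics/d2.png

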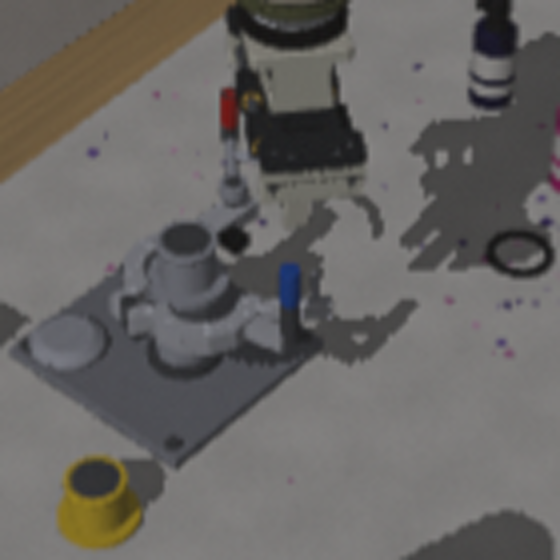

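The jaw did not move. In the side view the fingertips (crop (290,222)) end about 26 mm above the reported TCP (crop (290,248)), and the wrist view agrees at about 29 mm. So the fingers passed just over the knob. I'll go back and lower about 27 mm further, watching the force.

```bash
python3 -m handwheel '[[0,0,0.02,0,0,-0.05],[-0.007,0.01,0.02,0,0,-0.15],[-0.015,0.022,0.02,0,0,-0.25],[-0.022,0.033,0.02,0,0,-0.33],[-0.028,0.0425,0.02,0,0,-0.4],[-0.028,0.0425,0.02,0,0,-0.4],[-0.028,0.0425,0.012,0,0,-0.4],[-0.028,0.0425,0.005,0,0,-0.4],[-0.028,0.0425,-0.001,0,0,-0.4],[-0.028,0.0425,-0.007,0,0,-0.4],[-0.028,0.0425,-0.012,0,0,-0.4],[-0.028,0.0425,-0.012,0,0,-0.4]]' 0.63
python3 -m handwheel '[[0,0,-0.005,0,0,0],[0,0,-0.01,0,0,0],[0,0,-0.015,0,0,0],[0,0,-0.015,0,0,0]]'
python3 - <<'E'
from h import *
i=robot.camera_info("wrist");p=robot.get_obs()["tcp_pos"];print(p)
print("exp knob top px",proj(i,[.478,.0655,.172]))
w=robot.capture("wrist")
i=robot.camera_info("side");a=robot.capture("side");a=a[130:255,180:320]
print((proj(i,[p])-[180,130])*4)
cv2.imwrite("pics/w4.png",np.hstack([cv2.resize(a,None,fx=2.7,fy=2.7,interpolation=cv2.INTER_CUBIC)[:337],cv2.resize(w[150:330,150:380],(431,337),interpolation=cv2.INTER_CUBIC)])[:, :800])
E
```

```text
time: 6.6
tcp_pos: [0.4766, 0.0653, 0.129]
ee_rot: [1.995, 0.412, -2.001]
force: [-0.7, 0.8, 0.2]
grip_width: 0.0345
time: 6.93
tcp_pos: [0.4768, 0.0656, 0.1145]
ee_rot: [1.996, 0.412, -1.999]
force: [-0.5, -0.4, -0.2]
grip_width: 0.0343
[0.47681456 0.06562404 0.11453944]
exp knob top px [[262.63072864 252.84765086]]
[[285.84922894 323.29408389]]
```

View pics/w4.png

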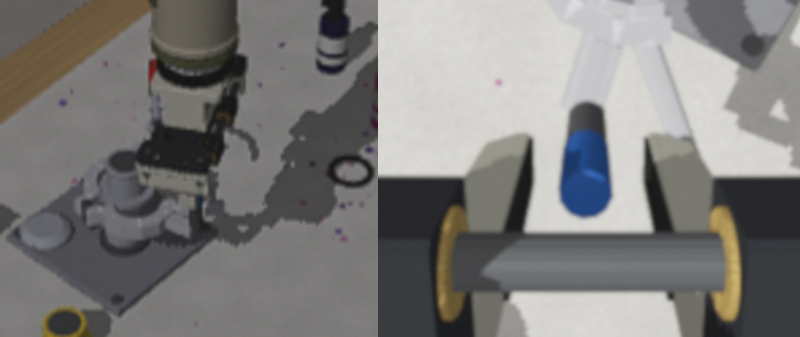

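The knob now sits between the fingers, at crop (585,180). I close to a loose straddle and swing.

```bash
python3 -m handwheel '[[0,0,0,0,0,0],[0,0,0,0,0,0],[0,0,0,0,0,0],[0.0017,-0.0035,0,0,0,0.03],[0.0035,-0.0072,0,0,0,0.065],[0.0056,-0.0113,0,0,0,0.1],[0.0077,-0.015,0,0,0,0.133],[0.01,-0.0185,0,0,0,0.167],[0.0122,-0.022,0,0,0,0.2]]' 0.763
python3 - <<'E'
from h import *
i=robot.camera_info("wrist");o=robot.get_obs();a=robot.capture("wrist");b=blob(a,"blue",(130,160,350,270));print(o["force"],b)
E
python3 -m handwheel '[[0.0025,-0.0034,0,0,0,0.033],[0.0051,-0.0067,0,0,0,0.067],[0.0078,-0.01,0,0,0,0.1],[0.0106,-0.0131,0,0,0,0.133],[0.0135,-0.0162,0,0,0,0.167],[0.0164,-0.0192,0,0,0,0.2]]'
python3 - <<'E'
from h import *
i=robot.camera_info("wrist");o=robot.get_obs();a=robot.capture("wrist");b=blob(a,"blue",(130,160,350,270));print(o["force"],b)
cv2.imwrite("pics/w5.png",a)
E
```

```text
time: 7.78
tcp_pos: [0.49, 0.0437, 0.1161]
ee_rot: [1.875, 0.589, -1.873]
force: [-0.7, 1.0, 0.8]
grip_width: 0.022
[-0.66747209  0.96834054  0.80330771] (array([256.08708415, 242.30528376]), [242, 219, 28, 46, 1022])
time: 8.33
tcp_pos: [0.5063, 0.0246, 0.116]
ee_rot: [1.746, 0.746, -1.745]
force: [-0.1, 1.6, -0.3]
grip_width: 0.0221
[-0.10302732  1.55128182 -0.2948094 ] (array([256.11976631, 241.43719572]), [242, 218, 28, 46, 1027])
```

```bash
python3 -m handwheel '[[0.0028,-0.0026,0,0,0,0.03],[0.0057,-0.005,0,0,0,0.06],[0.0086,-0.0074,0,0,0,0.09],[0.0116,-0.0097,0,0,0,0.12]]'
python3 - <<'E'
import numpy as np
H=np.array([.5928,.1155]);r=np.array([.4769,.0655])-H
g=lambda t:np.array([[np.cos(t),-np.sin(t)],[np.sin(t),np.cos(t)]])@r
for t in np.arange(.54,.86,.02):print(round(t,2),np.round(g(t)-g(.52),4),"tang",np.round(np.array([-g(t)[1],g(t)[0]])/.126,2))
E
```

```text
time: 8.72
tcp_pos: [0.5177, 0.015, 0.1159]
ee_rot: [1.666, 0.833, -1.666]
force: [0.9, 0.4, -0.5]
grip_width: 0.0223
0.54 [ 0.002  -0.0015] tang [ 0.81 -0.58]
0.56 [ 0.0041 -0.0029] tang [ 0.82 -0.57]
0.58 [ 0.0062 -0.0044] tang [ 0.84 -0.55]
0.6 [ 0.0083 -0.0057] tang [ 0.85 -0.54]
0.62 [ 0.0105 -0.0071] tang [ 0.86 -0.52]
0.64 [ 0.0126 -0.0083] tang [ 0.87 -0.5 ]
0.66 [ 0.0148 -0.0096] tang [ 0.88 -0.48]
0.68 [ 0.0171 -0.0108] tang [ 0.89 -0.47]
0.7 [ 0.0193 -0.0119] tang [ 0.9  -0.45]
0.72 [ 0.0216 -0.013 ] tang [ 0.9  -0.43]
0.74 [ 0.0239 -0.0141] tang [ 0.91 -0.41]
0.76 [ 0.0262 -0.0151] tang [ 0.92 -0.39]
0.78 [ 0.0285 -0.0161] tang [ 0.93 -0.37]
0.8 [ 0.0309 -0.017 ] tang [ 0.94 -0.36]
0.82 [ 0.0332 -0.0179] tang [ 0.94 -0.34]
0.84 [ 0.0356 -0.0187] tang [ 0.95 -0.32]
```

```bash
python3 -m handwheel '[[0.002,-0.0015,0,0,0,0.02],[0.0041,-0.0029,0,0,0,0.04],[0.0062,-0.0044,0,0,0,0.06]]' | grep -E "force|tcp"
python3 -m handwheel '[[0.001,-0.0006,0,0,0,0.01],[0.0021,-0.0013,0,0,0,0.02],[0.0032,-0.002,0,0,0,0.03],[0.0043,-0.0027,0,0,0,0.04]]' | grep -E "force|tcp"
python3 -m handwheel '[[0.001,-0.0006,0,0,0,0.01],[0.0021,-0.0012,0,0,0,0.02]]' | grep -E "force|tcp"
python3 - <<'E'
from h import *
i=robot.camera_info("wrist");o=robot.get_obs();a=robot.capture("wrist");print(o["force"],o["tcp_pos"])
cv2.imwrite("pics/w6.png",cv2.resize(a,None,fx=1.56,fy=1.56,interpolation=cv2.INTER_CUBIC))
E
```

```text
tcp_pos: [0.524, 0.0106, 0.1159]
force: [-0.3, 2.5, 0.5]
tcp_pos: [0.5283, 0.0078, 0.1158]
force: [-0.2, 1.7, 1.0]
tcp_pos: [0.5304, 0.0065, 0.1158]
force: [-1.6, 1.7, 0.4]
[-1.61379457  1.69631839  0.38385396] [0.53037522 0.0064855  0.11582157]
```

View pics/w6.png

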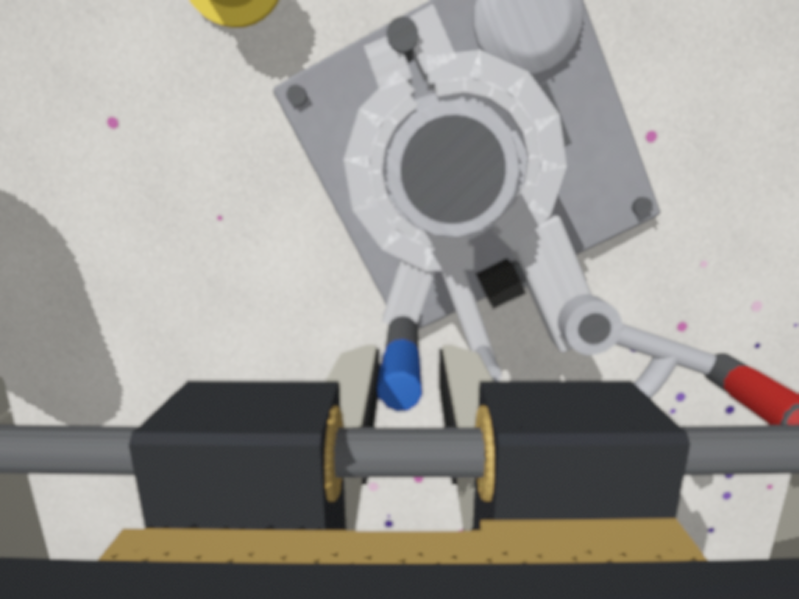

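```bash
python3 -m handwheel '[[0.0011,-0.0006,0,0,0,0.01],[0.0022,-0.0012,0,0,0,0.02],[0.0033,-0.0018,0,0,0,0.03]]' | grep -E "force|tcp"
python3 -m handwheel '[[0.0011,-0.0006,0,0,0,0.01],[0.0022,-0.0012,0,0,0,0.02]]' | grep -E "force|tcp"
python3 -m handwheel '[[0.0011,-0.0005,0,0,0,0.01],[0.0022,-0.001,0,0,0,0.02]]' | grep -E "force|tcp"
```

```text
tcp_pos: [0.5337, 0.0046, 0.1158]
force: [-0.8, 2.1, -0.1]
tcp_pos: [0.5359, 0.0035, 0.1158]
force: [-3.0, 3.2, 1.0]
tcp_pos: [0.5368, 0.0032, 0.1156]
force: [-7.9, 6.2, 5.3]
```

Run:
```python
from h import *
o=robot.get_obs();a=robot.capture("wrist");print(o["force"],o["ft_torque"],o["tcp_pos"],robot.get_obs()["force"],o["grip_width"])
i=robot.camera_info("wrist");print(blob(a,"blue",(130,160,350,270)))
cv2.imwrite("pics/w7.png",cv2.resize(a[20:280,180:440],None,fx=2.3,fy=2.3,interpolation=cv2.INTER_CUBIC))
```

```text
[-7.89921108  6.23283313  5.28916495] [1.0133781  1.43706257 0.00988182] [0.53680516 0.00319978 0.11563987] [-8.76601223  5.80357416  5.40569697] 0.02310425847094235
(array([255.16061185, 240.47801147]), [241, 217, 28, 46, 1046])
```

View pics/w7.png

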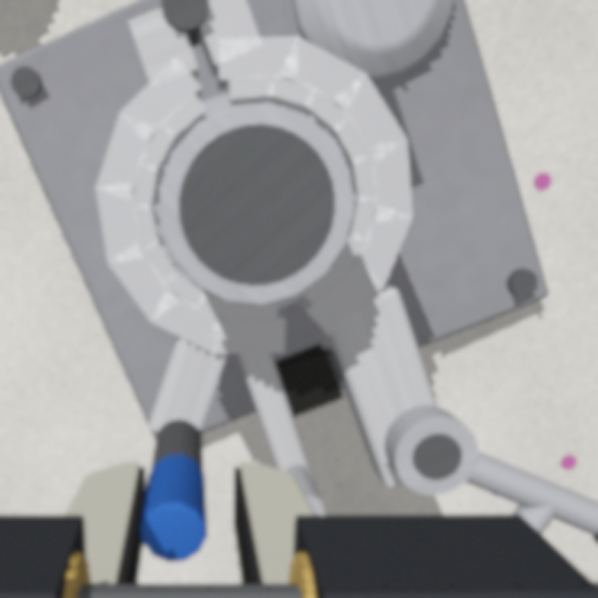

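Contact is with the black buffer (crop (308,380)), the strainer sits concentric in the ring, and the push is about 9 N. I ease off, open the fingers and rise.

```bash
python3 -m handwheel '[[-0.001,0.0005,0,0,0,-0.005],[-0.002,0.001,0,0,0,-0.01],[-0.0026,0.0012,0,0,0,-0.01]]' | grep -E "force|tcp"
python3 -m handwheel '[[0,0,0,0,0,0],[0,0,0,0,0,0],[0,0,0,0,0,0],[0,0,0.01,0,0,0],[0,0,0.03,0,0,0],[0,0,0.06,0,0,0],[0,0,0.09,0,0,0],[0,0,0.1,0,0,0],[0,0,0.1,0,0,0.1],[0,0,0.1,0,0,0.2],[0,0,0.1,0,0,0.3],[0,0,0.1,0,0,0.3]]' 0.6
python3 -m handwheel '[[0.012,-0.004,0,0,0,0.1],[0.025,-0.01,0,0,0,0.2],[0.04,-0.018,0,0,0,0.3],[0.055,-0.026,0,0,0,0.4],[0.07,-0.035,0,0,0,0.5],[0.08,-0.045,0,0,0,0.6],[0.09,-0.055,0,0,0,0.7],[0.1,-0.064,0,0,0,0.8],[0.11,-0.075,0,0,0,0.87],[0.11,-0.075,0,0,0,0.87],[0.11,-0.075,0,0,0,0.87]]'
python3 - <<'E'
from h import *
from scipy.spatial.transform import Rotation as R
o=robot.get_obs();i=robot.camera_info("wrist");a=robot.capture("wrist");print(o["q"],o["tcp_pos"],R.from_rotvec(o["ee_rot"]).as_matrix()[:,1])
print("red",blob(a,"red",(0,0,512,300)),proj(i,[[.6454,-.0745,.172],[.602,-.0255,.13],[.534,.0045,.172],[.588,.06,.144]]))
import pickle;pickle.dump(i,open("w8.pkl","wb"));cv2.imwrite("pics/w8.png",cv2.resize(a,None,fx=1.56,fy=1.56,interpolation=cv2.INTER_CUBIC))
E
```

```text
tcp_pos: [0.5356, 0.0034, 0.1159]
force: [-0.2, 0.5, -0.2]
time: 11.4
tcp_pos: [0.5355, 0.0036, 0.2162]
ee_rot: [1.326, 1.129, -1.325]
force: [0.4, 0.2, 0.9]
grip_width: 0.0372
time: 12.32
tcp_pos: [0.6453, -0.0717, 0.2153]
ee_rot: [0.679, 1.463, -0.68]
force: [-0.0, -0.6, -0.0]
grip_width: 0.0374
[-1.89578141e-01  2.54149328e-01  1.28986012e+00  4.56618061e-05
  1.59854058e+00 -8.90237499e-01] [ 0.64531119 -0.07167062  0.21533097] [ 7.64416184e-01  6.44722868e-01 -5.66933134e-04]
red (array([ 14.39908257, 231.38302752]), [0, 219, 28, 33, 436]) [[258.47008004 200.11637809]
 [257.05284316 119.47253151]
 [211.76079844  28.89639663]
 [310.29121614  27.83459254]]
```

View pics/w8.png

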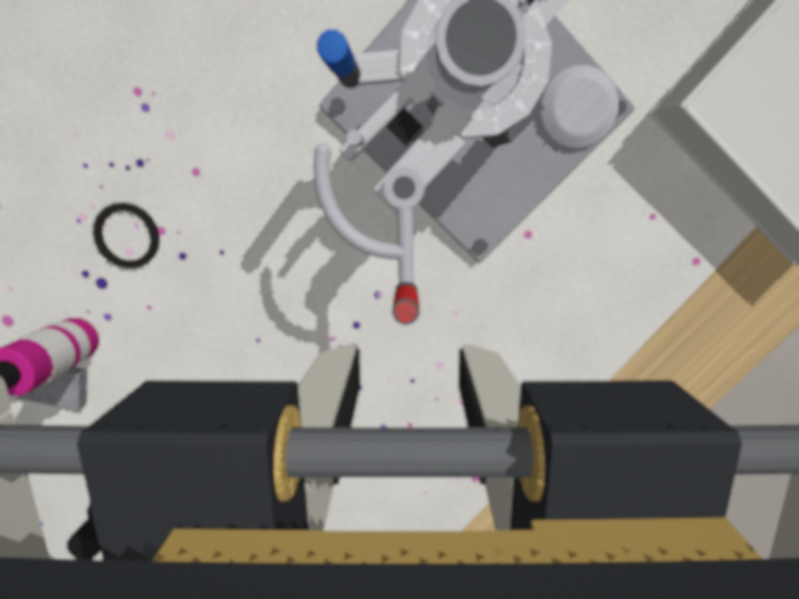

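```bash
python3 - <<'E'
from h import *
import pickle
i=pickle.load(open("w8.pkl","rb"));H=np.array([.5928,.1155])
for n,(u,v,z) in {"keeper":(354,138,.136),"blue":(331,40,.172),"red":(405,311,.172),"pivot":(404,187,.13),"rim":(479,36,.144)}.items():
    w=atz(i,(u/1.5625,v/1.56),z);d=w-H;print(n,np.round(w,4),"ang H",np.degrees(np.arctan2(d[1],d[0])),np.hypot(*d))
P=np.array([.602,-.0257]);r0=np.array([.645,-.074])-P
g=lambda t:np.array([[np.cos(t),np.sin(t)],[-np.sin(t),np.cos(t)]])@r0
for t in np.arange(.1,2.01,.1):
    print(round(t,1),np.round(g(t)-r0,4),"inc",np.round(g(t)-g(t-.1),4),"push",np.round(np.array([g(t)[1],-g(t)[0]])/.065,2))
E
python3 -m handwheel '[[0,-0.002,-0.02,0,0,0],[0,-0.002,-0.045,0,0,0],[0,-0.002,-0.06,0,0,0],[0,-0.002,-0.07,0,0,0],[0,-0.002,-0.078,0,0,0],[0,-0.002,-0.085,0,0,0],[0,-0.002,-0.091,0,0,0],[0,-0.002,-0.096,0,0,0],[0,-0.002,-0.0995,0,0,0],[0,-0.002,-0.0995,0,0,0]]'
python3 -m handwheel '[[0,0,0,0,0,0],[0,0,0,0,0,0],[0,0,0,0,0,0]]' 0.763
```

```text
keeper [ 0.5641 -0.0221] ang H -101.79813694313283 0.1405987337920092
blue [0.5327 0.0063] ang H -118.83127837208586 0.12467017760860573
red [ 0.6454 -0.0736] ang H -74.44277403353082 0.1962809955926758
pivot [ 0.6033 -0.0249] ang H -85.72210734288058 0.1407686352182129
rim [0.5832 0.0607] ang H -99.88934417993443 0.05565004023252034
0.1 [-0.005  -0.0041] inc [-0.005  -0.0041] push [-0.81 -0.58]
0.2 [-0.0105 -0.0076] inc [-0.0054 -0.0035] push [-0.86 -0.5 ]
0.3 [-0.0162 -0.0106] inc [-0.0057 -0.003 ] push [-0.91 -0.41]
0.4 [-0.0222 -0.0129] inc [-0.006  -0.0024] push [-0.94 -0.32]
0.5 [-0.0284 -0.0147] inc [-0.0062 -0.0018] push [-0.97 -0.22]
0.6 [-0.0348 -0.0158] inc [-0.0064 -0.0011] push [-0.99 -0.13]
0.7 [-0.0412 -0.0163] inc [-0.0064 -0.0005] push [-0.99 -0.03]
0.8 [-0.0477 -0.0162] inc [-0.0065  0.0001] push [-0.99  0.07]
0.9 [-0.0541 -0.0154] inc [-0.0064  0.0008] push [-0.98  0.17]
1.0 [-0.0604 -0.014 ] inc [-0.0063  0.0014] push [-0.96  0.27]
1.1 [-0.0665 -0.0119] inc [-0.0061  0.002 ] push [-0.93  0.36]
1.2 [-0.0724 -0.0093] inc [-0.0059  0.0027] push [-0.89  0.45]
1.3 [-0.078  -0.0061] inc [-0.0056  0.0032] push [-0.84  0.54]
1.4 [-0.0833 -0.0023] inc [-0.0053  0.0038] push [-0.78  0.62]
1.5 [-0.0881  0.002 ] inc [-0.0048  0.0043] push [-0.71  0.69]
1.6 [-0.0925  0.0067] inc [-0.0044  0.0047] push [-0.64  0.76]
1.7 [-0.0964  0.0119] inc [-0.0039  0.0052] push [-0.56  0.82]
1.8 [-0.0998  0.0174] inc [-0.0034  0.0055] push [-0.48  0.87]
1.9 [-0.1026  0.0232] inc [-0.0028  0.0058] push [-0.39  0.92]
2.0 [-0.1048  0.0293] inc [-0.0022  0.0061] push [-0.29  0.95]
time: 13.2
tcp_pos: [0.6452, -0.0733, 0.1158]
ee_rot: [0.675, 1.464, -0.676]
force: [0.4, -0.8, -0.1]
grip_width: 0.0371
time: 13.45
tcp_pos: [0.6459, -0.0735, 0.117]
ee_rot: [0.675, 1.462, -0.675]
force: [-0.1, 1.3, 0.2]
grip_width: 0.0238
```

```bash
python3 -m handwheel '[[-0.0025,-0.0021,0,0,0,-0.05],[-0.005,-0.0041,0,0,0,-0.1],[-0.0077,-0.0059,0,0,0,-0.15],[-0.0105,-0.0076,0,0,0,-0.2],[-0.0133,-0.0092,0,0,0,-0.25],[-0.0162,-0.0106,0,0,0,-0.3],[-0.0192,-0.0118,0,0,0,-0.35],[-0.0222,-0.0129,0,0,0,-0.4],[-0.0253,-0.0139,0,0,0,-0.45],[-0.0284,-0.0147,0,0,0,-0.5]]'
python3 - <<'E'
from h import *
a=robot.capture("wrist");print(blob(a,"red",(130,160,350,270)),robot.get_obs()["force"])
E
```

```text
time: 14.28
tcp_pos: [0.6175, -0.0883, 0.1169]
ee_rot: [1.058, 1.297, -1.057]
force: [2.5, -0.4, -1.1]
grip_width: 0.022
(array([267.51162791, 228.3875969 ]), [255, 216, 27, 28, 516]) [ 0.86050969 -0.28784811  0.04355856]
```

```bash
python3 -m handwheel '[[-0.0021,-0.0004,0,0,0,-0.033],[-0.0042,-0.0008,0,0,0,-0.067],[-0.0064,-0.0011,0,0,0,-0.1]]' | grep -E "force|tcp"
python3 -m handwheel '[[-0.0021,-0.0002,0,0,0,-0.033],[-0.0042,-0.0004,0,0,0,-0.067],[-0.0064,-0.0005,0,0,0,-0.1]]' | grep -E "force|tcp"
python3 -m handwheel '[[-0.0022,0,0,0,0,-0.033],[-0.0043,0,0,0,0,-0.067],[-0.0065,0.0001,0,0,0,-0.1]]' | grep -E "force|tcp"
```

```text
tcp_pos: [0.6112, -0.0892, 0.1169]
force: [1.4, -0.6, 0.3]
tcp_pos: [0.6048, -0.0898, 0.1169]
force: [1.5, -1.3, -1.1]
tcp_pos: [0.5983, -0.0898, 0.1169]
force: [1.1, -1.4, 0.3]
```

```bash
python3 -m handwheel '[[-0.0016,0.0001,0,0,0,-0.025],[-0.0032,0.0003,0,0,0,-0.05]]' | grep -E "force|tcp"
python3 -m handwheel '[[-0.0016,0.0002,0,0,0,-0.025],[-0.0032,0.0005,0,0,0,-0.05]]' | grep -E "force|tcp"
python3 -m handwheel '[[-0.0016,0.0003,0,0,0,-0.025],[-0.0032,0.0006,0,0,0,-0.05]]' | grep -E "force|tcp"
python3 -m handwheel '[[-0.0016,0.0003,0,0,0,-0.025],[-0.0031,0.0008,0,0,0,-0.05]]' | grep -E "force|tcp"
```

```text
tcp_pos: [0.595, -0.0895, 0.1169]
force: [2.6, -1.6, 0.2]
tcp_pos: [0.5919, -0.089, 0.1169]
force: [3.4, -1.3, 0.5]
tcp_pos: [0.5886, -0.0884, 0.1168]
force: [4.3, -2.5, 1.1]
tcp_pos: [0.5856, -0.0876, 0.1168]
force: [4.7, -3.0, 1.4]
```

```bash
python3 -m handwheel '[[-0.0013,0.0004,0,0,0,-0.02],[-0.0025,0.0008,0,0,0,-0.04]]' | grep -E "force|tcp"
python3 -m handwheel '[[-0.0012,0.0004,0,0,0,-0.02],[-0.0024,0.0008,0,0,0,-0.04]]' | grep -E "force|tcp"
python3 -m handwheel '[[-0.0012,0.0005,0,0,0,-0.02],[-0.0024,0.001,0,0,0,-0.04]]' | grep -E "force|tcp"
```

```text
tcp_pos: [0.5833, -0.087, 0.1168]
force: [6.1, -3.2, -0.4]
tcp_pos: [0.5811, -0.0862, 0.1169]
force: [7.4, -2.8, -0.8]
tcp_pos: [0.5789, -0.0854, 0.1169]
force: [8.6, -3.9, -0.7]
```

```bash
python3 -m handwheel '[[-0.0012,0.0005,0,0,0,-0.02],[-0.0024,0.001,0,0,0,-0.04]]' | grep -E "force|tcp"
python3 -m handwheel '[[-0.0012,0.0005,0,0,0,-0.02]]' | grep -E "force|tcp"
```

```text
tcp_pos: [0.5767, -0.0844, 0.1169]
force: [9.7, -4.0, -1.9]
tcp_pos: [0.5756, -0.0838, 0.1169]
force: [9.9, -2.9, -1.2]
```

```bash
python3 -m handwheel '[[-0.0012,0.0005,0,0,0,-0.02]]' | grep -E "force|tcp"
python3 -m handwheel '[[-0.0012,0.0006,0,0,0,-0.02]]' | grep -E "force|tcp"
```

```text
tcp_pos: [0.5744, -0.0832, 0.1169]
force: [9.3, -2.9, -2.7]
tcp_pos: [0.5733, -0.0825, 0.1169]
force: [9.9, -2.2, -1.8]
```

```bash
python3 - <<'E'
from h import *
a=robot.capture("wrist");o=robot.get_obs();print(blob(a,"red",(130,160,350,270)),o["force"],o["ft_torque"],o["grip_width"]);cv2.imwrite("pics/w9.png",a)
E
python3 -m handwheel '[[-0.0011,0.0006,0,0,0,-0.02],[-0.0022,0.0012,0,0,0,-0.04]]' | grep -E "force|tcp"
```

```text
(array([270.48417132, 229.11173184]), [258, 216, 28, 29, 537]) [ 9.47121713 -4.09884822 -2.32522471] [-0.66016833 -1.71352307 -0.0050188 ] 0.026158340536672233
tcp_pos: [0.5713, -0.0808, 0.1169]
force: [10.7, -0.7, -2.1]
```

The opening has crept from 22 to 26 mm. The 5 N finger force was yielding under the push and capped it at about 10 N. I raise the finger force so the loose gap holds.

```bash
python3 -m handwheel '[[0,0,0,0,0,0]]' 0.763 18 | grep -E "force|tcp|grip"
python3 -m handwheel '[[0,0,0,0,0,0]]' | grep -E "force|tcp|grip"
```

```text
tcp_pos: [0.5707, -0.0813, 0.1168]
force: [6.5, -2.9, 0.6]
grip_width: 0.0247
tcp_pos: [0.5705, -0.0814, 0.1169]
force: [6.0, -4.4, 0.7]
grip_width: 0.0225
```

```bash
python3 -m handwheel '[[-0.0006,0.0003,0,0,0,-0.01],[-0.0011,0.0007,0,0,0,-0.02]]' | grep -E "force|tcp|grip"
python3 -m handwheel '[[-0.0006,0.0003,0,0,0,-0.01],[-0.0011,0.0007,0,0,0,-0.02]]' | grep -E "force|tcp|grip"
```

```text
tcp_pos: [0.57, -0.0811, 0.1169]
force: [10.6, -6.8, -2.3]
grip_width: 0.0224
tcp_pos: [0.5692, -0.0806, 0.1169]
force: [11.5, -7.1, -4.7]
grip_width: 0.0222
```

The push reached 12.5 to 13.5 N while moving, so the hook is tight. I back off gently, open, and retreat straight up.

```bash
python3 -m handwheel '[[0.0012,-0.0007,0,0,0,0],[0.0025,-0.0014,0,0,0,0],[0.0025,-0.0014,0,0,0,0]]' | grep -E "force|tcp|grip"
python3 -m handwheel '[[0,0,0,0,0,0],[0,0,0,0,0,0],[0,0,0,0,0,0],[0,0,0.01,0,0,0],[0,0,0.03,0,0,0],[0,0,0.06,0,0,0],[0,0,0.09,0,0,0],[0,0,0.12,0,0,0],[0,0,0.14,0,0,0],[0,0,0.15,0,0,0],[0,0,0.15,0,0,0]]' 0.6
python3 - <<'E'
from h import *
i=robot.camera_info("wrist");a=robot.capture("wrist");H=np.array([.5928,.1155])
import pickle;pickle.dump(i,open("w10.pkl","wb"));cv2.imwrite("pics/w10.png",cv2.resize(a,None,fx=1.56,fy=1.56,interpolation=cv2.INTER_CUBIC))
E
```

```text
tcp_pos: [0.5694, -0.0808, 0.1161]
force: [1.2, -0.1, 0.6]
grip_width: 0.0223
time: 18.55
tcp_pos: [0.5712, -0.0812, 0.27]
ee_rot: [1.635, 0.863, -1.627]
force: [0.7, 0.1, 0.1]
grip_width: 0.0375
```

View pics/w10.png

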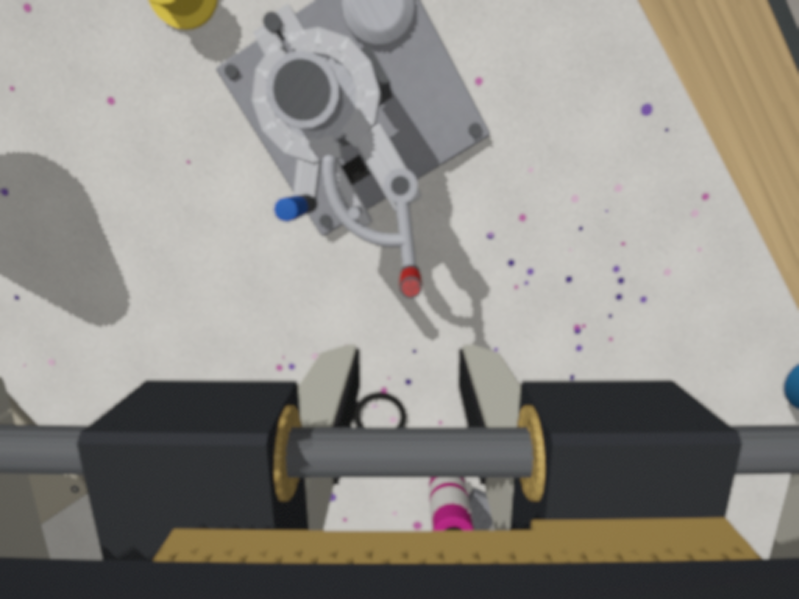

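Run:
```python
from h import *
import pickle
i=pickle.load(open("w10.pkl","rb"));t=-.084;Ri=np.array([[np.cos(t),np.sin(t)],[-np.sin(t),np.cos(t)]])
for n,(u,v,z) in {"keeper":(353,211,.136),"blue":(284,209,.172),"red":(410,287,.172),"pivot":(401,185,.13),"rim":(302,90,.144)}.items():
    w=atz(i,(u/1.5625,v/1.56),z);print(n,np.round(w,4),"stand mm",np.round(1e3*Ri@(w-[.5881,.0597]),1))
o=robot.get_obs();print(o["time"],o["force"],o["grip_width"]);robot.hand_in()
```

```text
keeper [ 0.5658 -0.0211] stand mm [-15.5 -82.3]
blue [0.5356 0.0042] stand mm [-47.7 -59.7]
red [ 0.5728 -0.0819] stand mm [  -3.4 -142.3]
pivot [ 0.6036 -0.0253] stand mm [ 22.6 -83.4]
rim [0.5848 0.0606] stand mm [-3.4  0.6]
18.6 [ 0.51854204 -0.37041449 -1.03994846] 0.037297033615756925
the job is handed in; nothing more can be done
```

The job is done and handed in at 18.6 s: the ring is shut against the buffer, the hook is over the pin, and the gripper is open and clear.

- **Clamp ring:** I swung it shut by the blue knob until it met the buffer. The push peaked at about 10 N. I then eased off to almost nothing before letting go.
- **Hook lever:** I swung the red knob round over the pin. The last two readings while moving were 12.5 and 13.5 N, slightly above the 12 N wanted. One reading varies by about 1 N.
- **Last picture:** The hook lies outside the pin.
- **Strainer:** It moved from about 10 mm off the seat's axis to about 3.5 mm. My position measurements are only good to 2–3 mm, so I can't confirm it is exactly in line.
- **Not tested:** I did not check the hook's hold again after letting go.

**What went wrong:**
- **Missed first swing:** The fingertips sit about 26 mm above the reported TCP, so the fingers passed over the blue knob without touching it. I lowered the gripper and repeated the swing.
- **Fingers gave way:** At 5 N of grip they opened under the lever push, which held the reading near 10 N. I raised the grip to 18 N, with the gap still wider than the knob, and finished the push.

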